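# Clear the harmonica off the pick box and slide its lid open

### The arm

A 6-joint arm with a two-finger parallel gripper is mounted at the origin on the work surface. World frame = base frame: x ahead of the robot, y to its left, z up, the work surface at z = 0. Lengths are in m, angles in rad, forces in N, time in s.
With the tool pointing down it reaches from about 0.425 to 0.95 m from the base axis. Payload 3.5 kg.
Tool frame: the origin (TCP) lies midway between the tips of the shut fingers; the grasp point (between the pads) lies 19 mm behind it; z points along the fingers, y is the direction in which the jaws open and shut (so a half turn about z gives the same grasp; the last joint's range is limited). The gripper opens to 85 mm and grips with 20 to 120 N. Pads are 22 mm wide; open, the fingers measure 114 mm over their backs; the gripper's body (76 mm by 85 mm) begins 54 mm behind the grasp point. The pads swing forward as they close: fully open they stand 13 mm farther back than shut.
Start: joints at [-1.394, 0.286, 1.577, -0, 1.279, -0.15], TCP at [0.217, -0.639, 0.231] pointing down, gripper open.
Joint ranges: [-2.77, 2.77], [-0.9, 2.22], [0.21, 2.48], [-1.53, 4.67], [0.24, 2.81], [-2.84, 2.84]. Speed limits (rad/s): [2.79, 2.79, 3.14, 3.14, 3.14, 3.14].

### API

Orientations are given as a unit quaternion [x, y, z, w].
In Python, from plant import * gives the robot as it stands.
- The arm moves only by the shell command python3 -m jog 'ROWS' [FORCE]. ROWS is a JSON object of lists of equal length, an entry for each row: "travel": the shift along the world's x, y, z in mm, a list of three; "dr": the turn, a rotation vector about the world's x, y, z in degrees, a list of three; "jaw": the closure in counts, from 0 (fully open) to 255 (shut). In form: {"travel": [[x, y, z], ...], "dr": [[wx, wy, wz], ...], "jaw": [jaw, ...]}. A call has 1 to 5 rows; each row shifts and turns the commanded pose from where the row before left it; what a row does not reach is not made up. A row lasts 1/12 s, in which the tool goes at most 41.7 mm and 7.16 degrees, less where a joint would pass 70% of its speed; a pose out of reach is approached as far as the arm can. A call is refused whole if a number of a shift passes 41.7 or a number of a turn 7.16, either way. A call with a gripper value outside its range is refused whole. The fingers move at their own pace and stop on an object; FORCE is the grip in N (left out, the last holds). Time passes only in rows, so rows that do not move let the fingers close. It gives the time, the measured TCP pose, the force and the opening at its end, in the units of the state.
- get_state(): the state, without advancing time (a new reading comes with each control period).
- read_camera(name): name is "side" or "top"; returns the picture (400x640x3 uint8, red, green, blue); there is no depth.
- camera_info(name): a dict with "K" (3x3 intrinsics, pixels), "R" (3x3) and "t" (3): a world point X has camera coordinates R X + t. Camera axes: x right, y down, z forward; pixel columns grow to the right and rows downward; lengths in m; the calibration is good to about 2 mm. A picture is of the moment at which its call begins. camera_info takes no time and is no camera call.
- sign_off(): hands the job in, once; it reports no verdict.
The state is a dict: "time": time; "qpos": joint angles; "dq": joint speeds; "joint_efforts": joint torques, N m; "eef_pos": TCP position; "tcp_rot": TCP orientation; "contact_force": force on the tool from outside, world axes, zero at the start; "wrist_torque": the same for the moment, N m; "opening": opening from 0.0 (shut) to 1.0 (fully open).
Only numpy, scipy, OpenCV 4.12 (cv2) and the standard library are available. Lean on these libraries where they do the work, as an engineer would, in place of code of your own. Each camera call takes 0.05 s, during which the arm holds its last target. There are 200 camera calls.

### The job

Somebody left the harmonica lying on the pick box, right where the lid has to slide. Pick the harmonica up and set it down flat in the middle of the round coaster (not the square one, and do not let it drop), and only then slide the lid of the pick box all the way open, so that the picks can be reached.

Things in the scene. Friction and masses are not known exactly. Their poses are not given: they have to be found in the camera images.
- harmonica_center (a point): Centre (half-way up) of the loose silver ten-hole harmonica, a bar 102 mm long (x axis), 26 mm wide (y axis), 20 mm high (z up), about 110 g. It starts flat across the bare deck of the pick box (deck surface 10 mm below this point), in the lid's path, about 25 mm or more of free deck along each long side.
- round_coaster_top (a point): Centre of the top face of the round white ceramic coaster: 108 mm in diameter, 8 mm thick, lying fixed on a teak board 24 mm thick. A square white coaster of about the same size is near it and is not meant.
- lid_grip (a point): Centre of the grip bar on the pick box's sliding lid; moves with the lid. Bar 60 mm long (x axis), 14 thick (y), 22 high (z up). Lid top lies 11 mm below this point, reaching 46 mm either way along y, 54 along x. Lid (8 mm thick) opens along this point's +y, level, over the box's deck. Dark wooden box 100 x 200 (along y) x 45 mm high, fixed on the teak board.
- pick_lid (a joint): How far the lid has been slid open, m: 0 shut, 0.080 fully open (end stop). It starts 0 to 6 mm open, resists with about 1.5 N and stays where it is left.
There are look-alikes about, which are no part of the job. Of the things shaped like the part that bears harmonica_center, the bare steel one is meant.

How it is judged:
By the outcome, as a careful person would: the job done as asked, in the order asked, and still so for the second after the job is handed in, with the robot touching nothing.
It also fails if it takes over 48 s, if anything falls off the work surface, if the arm or the gripper's body presses on something with over 40 N, if the wrist force passes 120 N, or if a joint passes its speed limit or range.

## Working session

There is one attempt and no reset: what is moved stays moved. The work goes in short steps, Python scripts to look and compute and a shell command to move; the robot and the scene stay as the last step left them, time stands still between calls to the robot, and variables do not carry over. Pictures are saved under pics/ and viewed, about 8 in all and at most 12, crops included, and the job is handed in when it is done.

```bash
mkdir -p pics; ls; python3 - <<'E'
from plant import *
import cv2
for n in ("side","top"):
    im=read_camera(n); cv2.imwrite(f"pics/{n}0.png",im[:,:,::-1])
    c=camera_info(n); print(n,c)
s=get_state(); print(s)
E
```

```text
pics
side {'K': array([[396.25777781,   0.        , 320.74672216],
       [  0.        , 396.25777781, 190.80735952],
       [  0.        ,   0.        ,   1.        ]]), 'R': array([[-0.94195076, -0.33568813, -0.00649937],
       [-0.25674292,  0.73263247, -0.63034335],
       [ 0.21636043, -0.59208373, -0.77628926]]), 't': array([0.47452863, 0.04848719, 1.22785246])}
top {'K': array([[473.37614647,   0.        , 313.31740813],
       [  0.        , 473.37614647, 194.10030732],
       [  0.        ,   0.        ,   1.        ]]), 'R': array([[-0.00137596, -0.99994383, -0.01050952],
       [-0.99355061,  0.00255859, -0.11336069],
       [ 0.11338121,  0.01028576, -0.99349832]]), 't': array([0.12761579, 0.43200553, 1.47152386])}
{'time': 0.1, 'qpos': array([-1.39401567e+00,  2.87100469e-01,  1.57802999e+00, -2.10244369e-05,
        1.27863420e+00, -1.49981884e-01]), 'dq': array([-0.00084763, -0.00124585, -0.00223191,  0.0008707 , -0.00059335,
        0.00017298]), 'joint_efforts': array([ 1.21119014e-03, -4.07291865e+01, -2.93697596e+01, -1.19736633e-04,
        3.41258099e-03, -1.18185994e-05]), 'eef_pos': array([ 0.21658823, -0.63867203,  0.23007025]), 'tcp_rot': array([ 9.86681867e-01,  1.62658274e-01, -2.46138914e-05, -1.08577103e-03]), 'contact_force': array([-0.01604932,  0.14656303,  0.7568256 ]), 'wrist_torque': array([ 0.0036194 , -0.02158784,  0.09313679]), 'opening': 1.0061414564042745}
```

View pics/top0.png

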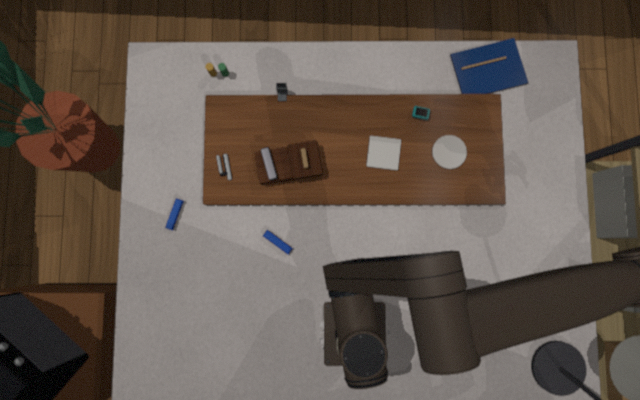

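View pics/side0.png

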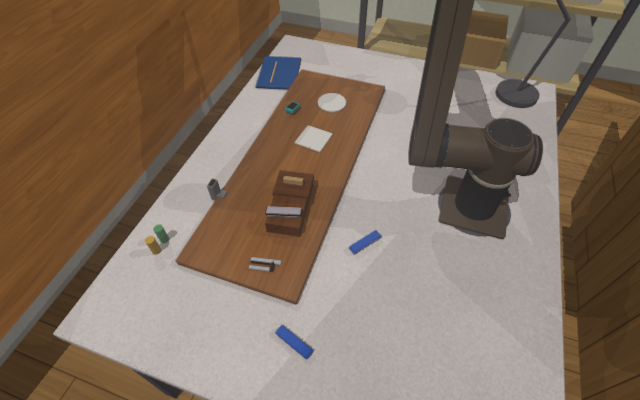

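```bash
cat > h.py <<'E'
import numpy as np, cv2
from plant import *
def ray(n,uv):
    c=camera_info(n); K,R,t=map(np.array,(c["K"],c["R"],c["t"]))
    d=R.T@np.linalg.inv(K)@np.array([uv[0],uv[1],1.]); return -R.T@t,d
def plane(n,uv,z):
    o,d=ray(n,uv); return o+d*(z-o[2])/d[2]
def tri(a,b):
    o1,d1=ray("side",a); o2,d2=ray("top",b)
    A=np.stack([d1,-d2],1); s=np.linalg.lstsq(A,o2-o1,rcond=None)[0]
    p,q=o1+s[0]*d1,o2+s[1]*d2; return (p+q)/2,np.linalg.norm(p-q)
def proj(n,X):
    c=camera_info(n); p=c["K"]@(c["R"]@np.array(X)+c["t"]); return p[:2]/p[2]
def crop(im,x0,y0,x1,y1,k): return cv2.resize(im[y0:y1,x0:x1],None,fx=k,fy=k,interpolation=cv2.INTER_CUBIC)
E
python3 - <<'E'
from h import *
t=cv2.imread("pics/top0.png");s=cv2.imread("pics/side0.png")
a=crop(t,245,130,335,195,6); b=crop(s,255,160,325,240,5)
cv2.imwrite("pics/c0.png",np.vstack([cv2.resize(crop(t,245,130,345,190,6),(600,360))]))
o=np.zeros((480,800,3),np.uint8); o[:325,:450]=crop(t,245,130,335,195,5); o[:400,450:]=crop(s,255,160,325,240,5); cv2.imwrite("pics/c0.png",o)
# coaster and steel/light masks
for n,im,z in(("top",t,.032),("side",s,.032)):
    hsv=cv2.cvtColor(im,cv2.COLOR_BGR2HSV)
    m=((hsv[...,1]<50)&(hsv[...,2]>120)).astype(np.uint8)
    cs,_=cv2.findContours(m,cv2.RETR_LIST,cv2.CHAIN_APPROX_NONE)
    for c in cs:
        A=cv2.contourArea(c)
        if 30<A<3000:
            (cx,cy),(w,h),an=cv2.minAreaRect(c);M=cv2.moments(c);u=(M['m10']/M['m00'],M['m01']/M['m00'])
            print(n,A,np.round(u,1),round(w,1),round(h,1),round(an),"z.032",plane(n,u,.032).round(4),"z.079",plane(n,u,.079).round(4))
E
```

```text
top 250.0 [406.  317.2] 44.1 8.6 79 z.032 [ 0.0528 -0.1556  0.032 ] z.079 [ 0.0594 -0.1471  0.079 ]
top 333.0 [278.  241.8] 35.8 10.8 37 z.032 [0.2824 0.2369 0.032 ] z.079 [0.2817 0.2329 0.079 ]
top 403.5 [175.  214.6] 13.4 34.9 20 z.032 [0.3679 0.5614 0.032 ] z.079 [0.3646 0.5471 0.079 ]
top 33.5 [227.  166.4] 24.7 2.4 79 z.032 [0.5208 0.4006 0.032 ] z.079 [0.5126 0.3914 0.079 ]
top 137.5 [267.9 163.1] 29.1 5.8 74 z.032 [0.5308 0.2707 0.032 ] z.079 [0.5223 0.2656 0.079 ]
top 921.0 [383.4 152.4] 31.8 31.1 7 z.032 [ 0.564  -0.0961  0.032 ] z.079 [ 0.5544 -0.0895  0.079 ]
top 850.5 [449.2 151.3] 33.2 32.5 45 z.032 [ 0.5668 -0.3045  0.032 ] z.079 [ 0.5572 -0.2913  0.079 ]
top 353.5 [219.2  71.1] 32.8 18.2 4 z.032 [0.8347 0.432  0.032 ] z.079 [0.8165 0.4218 0.079 ]
side 543.0 [294.5 341.6] 43.7 14.1 39 z.032 [0.364  0.5772 0.032 ] z.079 [0.3557 0.5907 0.079 ]
side 52.0 [258.3 267.5] 19.5 3.7 8 z.032 [0.5292 0.4279 0.032 ] z.079 [0.5126 0.4487 0.079 ]
side 68.5 [266.4 260. ] 29.5 4.2 7 z.032 [0.518  0.3999 0.032 ] z.079 [0.502  0.4221 0.079 ]
side 220.0 [152.4 244.6] 21.6 12.2 56 z.032 [0
[... 446 characters left out ...]
5 [476.9 104.8] 7.7 15.3 77 z.032 [ 0.0463 -0.4632  0.032 ] z.079 [ 0.0536 -0.3986  0.079 ]
side 394.0 [331.5 102.1] 18.0 27.0 90 z.032 [ 0.567  -0.2994  0.032 ] z.079 [ 0.5486 -0.2428  0.079 ]
side 143.0 [591.   53.6] 9.6 22.6 31 z.032 [-0.3785 -0.974   0.032 ] z.079 [-0.3503 -0.8842  0.079 ]
side 54.5 [477.3   6.3] 11.6 8.4 11 z.032 [ 0.1225 -1.2459  0.032 ] z.079 [ 0.126  -1.1427  0.079 ]
side 1026.0 [409.4  10.2] 24.0 53.0 90 z.032 [ 0.4324 -1.0986  0.032 ] z.079 [ 0.4207 -1.0026  0.079 ]
side 219.0 [370.7  14.4] 8.6 35.6 6 z.032 [ 0.6011 -0.9962  0.032 ] z.079 [ 0.581  -0.9053  0.079 ]
side 1095.0 [338.4  12.5] 32.0 59.0 90 z.032 [ 0.7554 -0.9638  0.032 ] z.079 [ 0.7277 -0.8744  0.079 ]
```

View pics/c0.png

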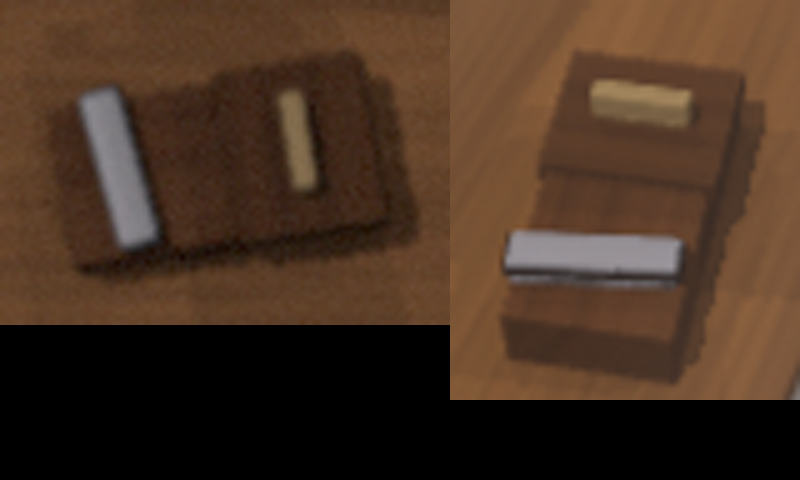

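```bash
python3 - <<'E'
from h import *
print("harm",tri((283.1,209.8),(267.9,163.1)))
print("coaster",tri((331.5,102.1),(449.2,151.3)))
t=cv2.imread("pics/top0.png");s=cv2.imread("pics/side0.png")
r={}
for n,im,(x0,y0,x1,y1) in(("top",t,(290,140,325,180)),("side",s,(265,165,320,195))):
    q=im[y0:y1,x0:x1].astype(int); m=((q[...,2]>110)&(q[...,2]-q[...,0]>25)).astype(np.uint8)
    c=max(cv2.findContours(m,0,1)[0],key=cv2.contourArea); rc=cv2.minAreaRect(c);r[n]=np.array(rc[0])+[x0,y0]
    print(n,r[n],rc,cv2.contourArea(c))
print("grip",tri(r["side"],r["top"]))
# axis of harmonica & grip in top view
m=((cv2.cvtColor(t,cv2.COLOR_BGR2HSV)[...,1]<60)&(t[...,0]>90)).astype(np.uint8)
c=[c for c in cv2.findContours(m[130:195,245:290],0,1)[0]]
c=max(c,key=cv2.contourArea)+[[245,130]]
b=cv2.boxPoints(cv2.minAreaRect(c.astype(np.float32)));P=np.array([plane("top",u,.09)[:2] for u in b]);print(b,P,[np.linalg.norm(P[i]-P[i-1]) for i in range(4)])
for i in range(2):
    d=P[i+1]-P[i];print("edge",np.degrees(np.arctan2(d[1],d[0])),np.linalg.norm(d))
# visible box corners in the side crop: top back-left, top back-right ; base
for nm,uv,z in(("lid back-left",(575,52),.077),("lid back-right",(742,75),.077)):
    p=((uv[0]-450)/5+255,uv[1]/5+160);print(nm,plane("side",p,z))
for nm,uv in(("tl",(215,75)),("tr",(357,52)),("br",(385,220))):
    print(nm,plane("top",(uv[0]/5+245,uv[1]/5+130),.077))
print(get_state()["time"])
E
```

```text
harm (array([0.52107709, 0.26482047, 0.08755545]), np.float64(0.0004949957078850165))
coaster (array([ 0.56855204, -0.30581858,  0.02650385]), np.float64(0.000927154846718208))
top [303.98399925 157.41200256] ((13.983999252319336, 17.412002563476562), (17.62021827697754, 3.577709197998047), 79.69515228271484) 45.5
side [292.  179.5] ((27.0, 14.5), (29.0, 54.0), 90.0) 628.5
grip (array([0.53829691, 0.1545883 , 0.09061949]), np.float64(0.0015835968834300475))
[[260.1698  149.09433]
 [267.30188 147.05658]
 [275.8302  176.90564]
 [268.69812 178.94339]] [[0.56394315 0.28859654]
 [0.57021382 0.2668025 ]
 [0.47775854 0.23996201]
 [0.47156522 0.26160328]] [np.float64(0.09624093680719403), np.float64(0.022678209940948962), np.float64(0.09627248113253416), np.float64(0.022510039309118917)]
edge -73.94819285330499 0.022678209940948962
edge -163.81157004698287 0.09627248113253416
lid back-left [0.59342204 0.12196656 0.077     ]
lid back-right [0.48944329 0.1056249  0.077     ]
tl [0.57926252 0.20425555 0.077     ]
tr [0.59342363 0.11646633 0.077     ]
br [0.48831001 0.09951865 0.077     ]
0.1
```

```bash

A='{"travel":[[23.5,28,0],[23.5,28,0],[23.5,28,0],[23.5,28,0]],"dr":[[0,0,0],[0,0,0],[0,0,0],[0,0,0]],"jaw":[0,0,0,0]}' >/dev/null; unset A
python3 -m jog '{"travel":[[23.5,28,0],[23.5,28,0],[23.5,28,0],[23.5,28,0]],"dr":[[0,0,0],[0,0,0],[0,0,0],[0,0,0]],"jaw":[0,0,0,0]}'
python3 -m jog '{"travel":[[23.5,28,0],[23.5,28,0],[23.5,28,0],[23.5,28,0]],"dr":[[0,0,0],[0,0,0],[0,0,0],[0,0,0]],"jaw":[0,0,0,0]}' | tail -1
python3 -m jog '{"travel":[[23.5,28,0],[23.5,28,0],[23.5,28,0],[23.5,28,0]],"dr":[[0,0,0],[0,0,0],[0,0,0],[0,0,-2.5]],"jaw":[0,0,0,0]}' | tail -1
```

```text
time: 0.43
eef_pos: [0.3112, -0.5257, 0.2305]
tcp_rot: [0.987, 0.162, -0.0, -0.001]
contact_force: [-0.1, -0.6, 0.1]
opening: 1.001
opening: 1.0
opening: 1.004
```

```bash

python3 -m jog '{"travel":[[1.5,38,0],[1.5,38,0],[1.5,38,0],[1.5,38,0],[1.5,38,0]],"dr":[[0,0,0],[0,0,0],[0,0,0],[0,0,0],[0,0,0]],"jaw":[0,0,0,0,0]}'
python3 -m jog '{"travel":[[1.5,38,0],[1.5,38,0],[1.5,38,0],[1.5,38,0],[1.5,38,0]],"dr":[[0,0,0],[0,0,0],[0,0,0],[0,0,0],[0,0,0]],"jaw":[0,0,0,0,0]}' | tail -1
python3 -m jog '{"travel":[[1.5,38,0],[1.5,38,0],[1.5,38,0],[1.5,38,0],[1.5,36,0]],"dr":[[0,0,0],[0,0,0],[0,0,0],[0,0,0],[0,0,0]],"jaw":[0,0,0,0,0]}' | tail -1
python3 -m jog '{"travel":[[0,0,0],[0,0,-30]],"dr":[[0,0,0],[0,0,0]],"jaw":[0,0]}'
python3 - <<'E'
from h import *
s=read_camera("side")[:,:,::-1];t=read_camera("top")[:,:,::-1]
cv2.imwrite("pics/s1.png",s)
o=np.hstack([crop(s,230,110,360,270,3),crop(t,230,110,360,270,3)]);cv2.imwrite("pics/c1.png",o)
st=get_state();p=st["eef_pos"];print(p,st["tcp_rot"],st["contact_force"],proj("side",p))
E
```

```text
time: 1.52
eef_pos: [0.5057, -0.1113, 0.2308]
tcp_rot: [0.99, 0.141, -0.0, -0.0]
contact_force: [0.3, 0.4, 0.1]
opening: 1.001
opening: 1.003
opening: 0.999
time: 2.52
eef_pos: [0.5244, 0.268, 0.2074]
tcp_rot: [0.99, 0.143, 0.006, -0.001]
contact_force: [2.0, -1.0, 1.4]
opening: 1.0
[0.51812078 0.26420794 0.19628166] [ 9.89901193e-01  1.41675071e-01 -4.80119277e-03  8.66684686e-04] [-0.51698495 -0.6441521  -1.55567603] [280.97955122 185.16056987]
```

View pics/c1.png

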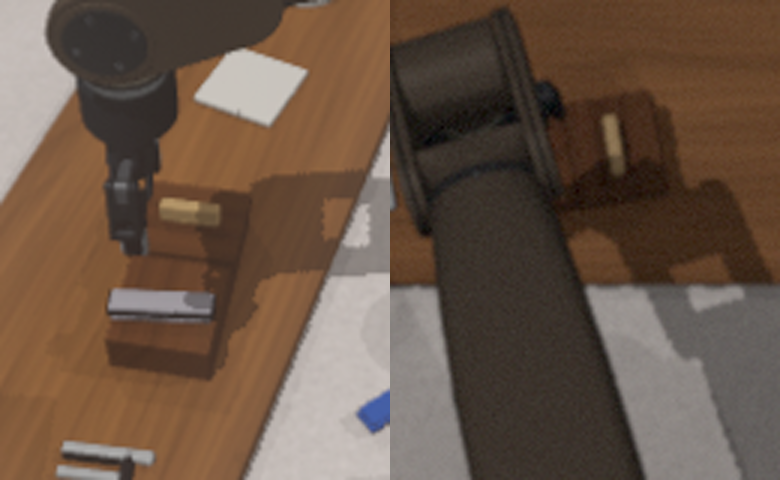

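```bash
python3 - <<'E'
from h import *
st=get_state();p=st["eef_pos"];print(p)
from scipy.spatial.transform import Rotation as Ro
R=Ro.from_quat(st["tcp_rot"]).as_matrix();print(R.round(3))
for s in(1,-1): print(proj("side",p+s*R[:,1]*.047-R[:,2]*.013))
# harmonica end points: top face corners in the first side picture (crop coords)
for uv in((510,232),(682,238),(680,268),(506,262)):
    q=((uv[0]-450)/5+255,uv[1]/5+160);print(plane("side",q,.089))
for uv in((78,95),(118,88),(158,238),(122,248)):
    print("top",plane("top",(uv[0]/5+245,uv[1]/5+130),.089))
for uv in((278,93),(300,90),(318,185),(294,192)):
    print("grip top",plane("top",(uv[0]/5+245,uv[1]/5+130),.099))
E
```

```text
[0.51812078 0.26420794 0.19628166]
[[ 0.96   0.28  -0.009]
 [ 0.28  -0.96  -0.003]
 [-0.01   0.    -1.   ]]
[282.66457106 168.42745813]
[278.21591267 196.22534377]
[0.56853419 0.26988958 0.089     ]
[0.47504563 0.24156526 0.089     ]
[0.46849652 0.2613559  0.089     ]
[0.56192114 0.2897782  0.089     ]
top [0.56444434 0.28740504 0.089     ]
top [0.56872065 0.26291401 0.089     ]
top [0.47576883 0.23769321 0.089     ]
top [0.46968952 0.25955421 0.089     ]
grip top [0.56312203 0.16446108 0.099     ]
grip top [0.56492958 0.15108635 0.099     ]
grip top [0.50638927 0.14015722 0.099     ]
grip top [0.50214586 0.15467783 0.099     ]
```

```bash

python3 -m jog '{"travel":[[0,0,-30],[0,0,-30],[0,0,-30],[0,0,-15],[0,0,0]],"dr":[[0,0,0],[0,0,0],[0,0,0],[0,0,0],[0,0,0]],"jaw":[0,0,0,0,0]}'
python3 -m jog '{"travel":[[0,0,0],[0,0,0],[0,0,0]],"dr":[[0,0,0],[0,0,0],[0,0,0]],"jaw":[0,0,0]}'
python3 - <<'E'
from h import *
s=read_camera("side")[:,:,::-1]
cv2.imwrite("pics/c2.png",crop(s,240,150,340,250,6))
st=get_state();p=st["eef_pos"];print(p,st["tcp_rot"],st["contact_force"],proj("side",p))
E
```

```text
time: 3.03
eef_pos: [0.518, 0.2628, 0.0918]
tcp_rot: [0.99, 0.14, -0.005, 0.001]
contact_force: [-0.5, 0.3, -0.6]
opening: 0.997
time: 3.28
eef_pos: [0.5228, 0.2649, 0.0988]
tcp_rot: [0.99, 0.141, 0.002, -0.0]
contact_force: [0.1, 0.6, 0.5]
opening: 1.001
[0.52266982 0.26500258 0.09868252] [ 9.90013253e-01  1.40960930e-01  1.92084752e-03 -2.90925349e-04] [ 0.88163583 -0.6896026  -0.71236417] [282.31697368 207.35324625]
```

View pics/c2.png

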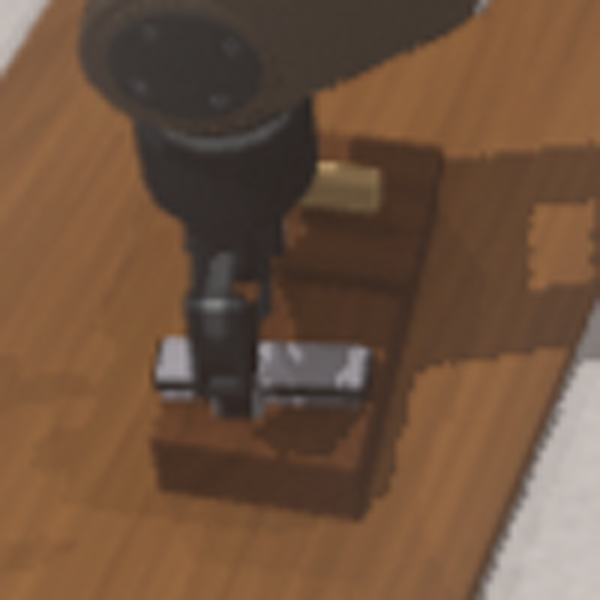

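```bash

python3 -m jog '{"travel":[[-3,-1,-10],[0,0,-10],[0,0,-4],[0,0,0],[0,0,0]],"dr":[[0,0,0],[0,0,0],[0,0,0],[0,0,0],[0,0,0]],"jaw":[0,0,0,0,0]}'
python3 -m jog '{"travel":[[0,0,0],[0,0,0],[0,0,0],[0,0,0],[0,0,0]],"dr":[[0,0,0],[0,0,0],[0,0,0],[0,0,0],[0,0,0]],"jaw":[0,0,0,0,0]}'
```

```text
time: 3.75
eef_pos: [0.5176, 0.2636, 0.0714]
tcp_rot: [0.99, 0.141, -0.001, 0.0]
contact_force: [-0.8, 0.0, 0.2]
opening: 1.002
time: 4.17
eef_pos: [0.5184, 0.2638, 0.0726]
tcp_rot: [0.99, 0.141, 0.0, -0.0]
contact_force: [0.8, 0.1, -0.8]
opening: 0.999
```

```bash

python3 -m jog '{"travel":[[0,0,0],[0,0,0],[0,0,0],[0,0,0],[0,0,0]],"dr":[[0,0,0],[0,0,0],[0,0,0],[0,0,0],[0,0,0]],"jaw":[120,180,255,255,255]}' 40
python3 -m jog '{"travel":[[0,0,0],[0,0,0],[0,0,0],[0,0,0],[0,0,0]],"dr":[[0,0,0],[0,0,0],[0,0,0],[0,0,0],[0,0,0]],"jaw":[255,255,255,255,255]}' 40
```

```text
time: 4.58
eef_pos: [0.5182, 0.2637, 0.0724]
tcp_rot: [0.99, 0.141, 0.0, 0.0]
contact_force: [-0.8, 1.1, 10.7]
opening: 0.297
time: 5.0
eef_pos: [0.5184, 0.2638, 0.0725]
tcp_rot: [0.99, 0.141, 0.0, -0.0]
contact_force: [-0.1, -0.9, 1.7]
opening: 0.289
```

```bash

python3 -m jog '{"travel":[[0,0,5],[0,0,10],[0,0,20],[0,0,25],[0,0,25]],"dr":[[0,0,0],[0,0,0],[0,0,0],[0,0,0],[0,0,0]],"jaw":[255,255,255,255,255]}'
python3 -m jog '{"travel":[[0,0,15],[0,0,0],[0,0,0]],"dr":[[0,0,0],[0,0,0],[0,0,0]],"jaw":[255,255,255]}'
python3 -m jog '{"travel":[[0,0,0],[0,0,0],[0,0,0]],"dr":[[0,0,0],[0,0,0],[0,0,0]],"jaw":[255,255,255]}'
python3 - <<'E'
from h import *
s=read_camera("side")[:,:,::-1];t=read_camera("top")[:,:,::-1]
o=np.hstack([crop(s,230,110,360,270,3),crop(t,230,110,360,270,3)]);cv2.imwrite("pics/c3.png",o)
st=get_state();p=st["eef_pos"];print(p,st["tcp_rot"],st["contact_force"],st["wrist_torque"],proj("side",p+[0,0,.019]))
E
```

```text
time: 5.42
eef_pos: [0.5175, 0.2635, 0.158]
tcp_rot: [0.99, 0.141, -0.001, 0.0]
contact_force: [0.2, 1.0, -0.4]
opening: 0.291
time: 5.67
eef_pos: [0.5186, 0.2639, 0.1736]
tcp_rot: [0.99, 0.141, 0.001, -0.0]
contact_force: [-0.3, 0.9, -1.7]
opening: 0.297
time: 5.92
eef_pos: [0.5172, 0.2634, 0.1704]
tcp_rot: [0.99, 0.141, -0.002, 0.0]
contact_force: [0.0, -0.0, -1.9]
opening: 0.295
[0.51755402 0.26354096 0.17093306] [ 9.89999214e-01  1.41067433e-01 -1.22680724e-03  1.74587306e-04] [ 0.71805208  0.49391304 -0.96145978] [-0.05874578 -0.01585846 -0.03698717] [281.48462288 186.58782735]
```

View pics/c3.png

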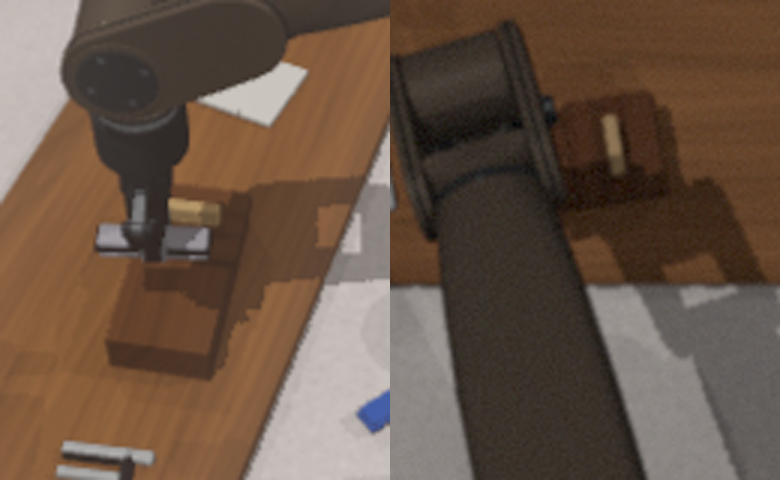

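```bash

python3 -m jog '{"travel":[[2,-15,0],[3,-30,0],[3.5,-40,0],[3.5,-40,0],[3.5,-40,0]],"dr":[[0,0,0],[0,0,0],[0,0,0],[0,0,0],[0,0,0]],"jaw":[255,255,255,255,255]}' |tail -1
python3 -m jog '{"travel":[[3.5,-40,0],[3.5,-40,0],[3.5,-40,0],[3.5,-40,0],[3.5,-40,0]],"dr":[[0,0,0],[0,0,0],[0,0,0],[0,0,0],[0,0,0]],"jaw":[255,255,255,255,255]}' |tail -1
python3 -m jog '{"travel":[[3.5,-40,0],[3.5,-40,0],[3.5,-40,0],[3.5,-40,0],[3,-41,-10]],"dr":[[0,0,0],[0,0,0],[0,0,0],[0,0,0],[0,0,0]],"jaw":[255,255,255,255,255]}' |tail -1
python3 -m jog '{"travel":[[0,0,-20],[0,0,-30],[0,0,-20],[0,0,-10],[0,0,0]],"dr":[[0,0,0],[0,0,0],[0,0,0],[0,0,0],[0,0,0]],"jaw":[255,255,255,255,255]}' 
python3 -m jog '{"travel":[[0,0,0],[0,0,0],[0,0,0],[0,0,0],[0,0,0]],"dr":[[0,0,0],[0,0,0],[0,0,0],[0,0,0],[0,0,0]],"jaw":[255,255,255,255,255]}' 
python3 - <<'E'
from h import *
s=read_camera("side")[:,:,::-1]
cv2.imwrite("pics/c4.png",crop(s,270,50,380,160,5))
st=get_state();p=st["eef_pos"];print(p,st["tcp_rot"],st["contact_force"],st["opening"],proj("side",p))
E
```

```text
opening: 0.297
opening: 0.294
opening: 0.294
time: 7.68
eef_pos: [0.5661, -0.3002, 0.0784]
tcp_rot: [0.99, 0.141, -0.003, -0.003]
contact_force: [-0.8, 0.2, -1.0]
opening: 0.291
time: 8.1
eef_pos: [0.5689, -0.302, 0.084]
tcp_rot: [0.99, 0.141, 0.001, 0.001]
contact_force: [0.5, 0.6, -1.4]
opening: 0.293
[ 0.56866497 -0.30183937  0.0836107 ] [9.89979037e-01 1.41211571e-01 6.33639539e-04 6.30577238e-04] [ 0.60853311 -0.78278451  0.15990129] 0.29337618292529255 [331.4748667  90.3415235]
```

View pics/c4.png

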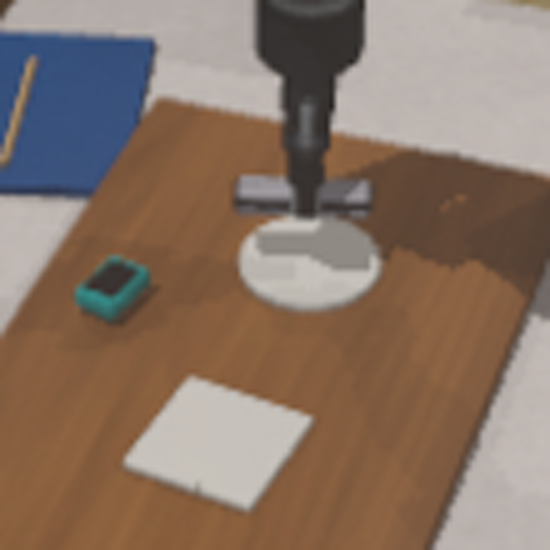

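```bash
python3 - <<'E'
from h import *
p=np.array([.5687,-.3018,.0836]);d=np.array([.96,.281,0])*.051; w=np.array([-.281,.96,0])*.013
h0=p+[0,0,.0135+.003-.007]
for s in(1,-1):
    print("pred ends",[(proj("side",h0+s*d+a*w+[0,0,b])-[270,50]).round(2)*5 for a in(-1,1) for b in(.01,-.01)])
c=np.array([.567,-.302,.032])
a=np.linspace(0,6.283,100);q=np.array([proj("side",c+[.054*np.cos(x),.054*np.sin(x),0]) for x in a])
print("pred coaster u,v range",(q.min(0)-[270,50])*5,(q.max(0)-[270,50])*5)
im=crop(cv2.imread("pics/c4.png"),0,0,550,550,1)
hsv=cv2.cvtColor(im,cv2.COLOR_BGR2HSV)
for r in(245,255,262,270,280,290): 
    x=np.where((hsv[r,200:420,1]<70))[0]+200; print("coaster row",r,x.min(),x.max(),(x.min()+x.max())/2)
for r in(186,192,198,206): print(r,[ (i,im[r,i].tolist()) for i in(228,232,236,240,244,366,370,374,378)])
E
```

```text
pred ends [array([239.2, 166.9]), array([239.55, 189.5 ]), array([237. , 188.5]), array([237.35, 211.1 ])]
pred ends [array([377.8, 171. ]), array([376.7, 193.6]), array([377.15, 192.7 ]), array([376. , 215.3])]
pred coaster u,v range [237.45613421 214.14435078] [379.71498729 304.41194167]
coaster row 245 242 377 309.5
coaster row 255 239 380 309.5
coaster row 262 238 381 309.5
coaster row 270 239 380 309.5
coaster row 280 243 377 310.0
coaster row 290 250 368 309.0
186 [(228, [61, 91, 129]), (232, [59, 83, 117]), (236, [89, 94, 110]), (240, [128, 124, 130]), (244, [149, 145, 149]), (366, [124, 123, 130]), (370, [86, 89, 100]), (374, [57, 67, 86]), (378, [51, 68, 95])]
192 [(228, [61, 92, 130]), (232, [60, 84, 118]), (236, [93, 97, 112]), (240, [136, 131, 136]), (244, [159, 154, 158]), (366, [130, 126, 130]), (370, [90, 89, 96]), (374, [58, 67, 83]), (378, [51, 69, 95])]
198 [(228, [62, 91, 131]), (232, [56, 77, 107]), (236, [68, 73, 87]), (240, [87, 86, 91]), (244, [101, 98, 102]), (366, [125, 121, 125]), (370, [86, 88, 97]), (374, [57, 69, 88]), (378, [51, 70, 97])]
206 [(228, [62, 90, 129]), (232, [57, 77, 107]), (236, [64, 69, 83]), (240, [74, 71, 77]), (244, [80, 77, 81]), (366, [55, 57, 60]), (370, [53, 59, 71]), (374, [52, 66, 88]), (378, [54, 72, 99])]
```

```bash

python3 -m jog '{"travel":[[-3.5,-1,-10],[0,0,-12],[0,0,-10],[0,0,-5],[0,0,0]],"dr":[[0,0,0],[0,0,0],[0,0,0],[0,0,0],[0,0,0]],"jaw":[255,255,255,255,255]}' 
python3 -m jog '{"travel":[[0,0,0],[0,0,0],[0,0,0],[0,0,0],[0,0,0]],"dr":[[0,0,0],[0,0,0],[0,0,0],[0,0,0],[0,0,0]],"jaw":[255,255,255,255,255]}' 
python3 -m jog '{"travel":[[0,0,0],[0,0,0],[0,0,0],[0,0,0],[0,0,0]],"dr":[[0,0,0],[0,0,0],[0,0,0],[0,0,0],[0,0,0]],"jaw":[255,255,255,255,255]}' 
```

```text
time: 8.57
eef_pos: [0.563, -0.3015, 0.0423]
tcp_rot: [0.99, 0.141, -0.002, -0.002]
contact_force: [0.1, 1.0, -0.2]
opening: 0.297
time: 8.98
eef_pos: [0.565, -0.3029, 0.0461]
tcp_rot: [0.99, 0.141, 0.0, 0.0]
contact_force: [-0.1, -0.0, -0.9]
opening: 0.298
time: 9.4
eef_pos: [0.5647, -0.3026, 0.0455]
tcp_rot: [0.99, 0.141, 0.0, 0.0]
contact_force: [0.2, 0.3, -0.7]
opening: 0.291
```

```bash

python3 -m jog '{"travel":[[0,0,-3],[0,0,-3],[0,0,0],[0,0,0],[0,0,0]],"dr":[[0,0,0],[0,0,0],[0,0,0],[0,0,0],[0,0,0]],"jaw":[255,255,255,255,255]}' 
python3 -m jog '{"travel":[[0,0,-1],[0,0,-1],[0,0,0],[0,0,0],[0,0,0]],"dr":[[0,0,0],[0,0,0],[0,0,0],[0,0,0],[0,0,0]],"jaw":[255,255,255,255,255]}' 
```

```text
time: 9.82
eef_pos: [0.5646, -0.3026, 0.0393]
tcp_rot: [0.99, 0.141, -0.0, -0.0]
contact_force: [0.3, -0.1, -1.2]
opening: 0.293
time: 10.23
eef_pos: [0.5647, -0.3026, 0.0375]
tcp_rot: [0.99, 0.141, -0.0, -0.0]
contact_force: [-0.8, 0.2, -0.8]
opening: 0.293
```

```bash

python3 -m jog '{"travel":[[0,0,-1],[0,0,0],[0,0,0],[0,0,0]],"dr":[[0,0,0],[0,0,0],[0,0,0],[0,0,0]],"jaw":[255,255,255,255]}' 
python3 -m jog '{"travel":[[0,0,-1],[0,0,0],[0,0,0],[0,0,0]],"dr":[[0,0,0],[0,0,0],[0,0,0],[0,0,0]],"jaw":[255,255,255,255]}' 
```

```text
time: 10.57
eef_pos: [0.5647, -0.3026, 0.0365]
tcp_rot: [0.99, 0.141, 0.0, -0.0]
contact_force: [-0.2, -0.5, -0.7]
opening: 0.29
time: 10.9
eef_pos: [0.5648, -0.3027, 0.0356]
tcp_rot: [0.99, 0.141, 0.0, 0.0]
contact_force: [0.7, -0.4, -0.2]
opening: 0.293
```

```bash

python3 -m jog '{"travel":[[0,0,-1],[0,0,0],[0,0,0],[0,0,0]],"dr":[[0,0,0],[0,0,0],[0,0,0],[0,0,0]],"jaw":[255,255,255,255]}' 
python3 -m jog '{"travel":[[0,0,0],[0,0,0],[0,0,0]],"dr":[[0,0,0],[0,0,0],[0,0,0]],"jaw":[255,255,255]}' | grep force
```

```text
time: 11.23
eef_pos: [0.5647, -0.3027, 0.0356]
tcp_rot: [0.99, 0.141, -0.0, -0.0]
contact_force: [-2.6, 1.0, 5.3]
opening: 0.291
contact_force: [-2.8, 1.6, 4.6]
```

```bash

python3 - <<'E'
from h import *
s=read_camera("side")[:,:,::-1];t=read_camera("top")[:,:,::-1]
o=np.zeros((500,800,3),np.uint8);o[:,:400]=crop(s,300,70,350,132,8)[:496][:500].copy() if 0 else cv2.resize(s[65:130,305:357],(400,500),interpolation=cv2.INTER_CUBIC)
o[:,400:]=cv2.resize(t[120:185,425:477],(400,500),interpolation=cv2.INTER_CUBIC)
cv2.imwrite("pics/c5.png",o);cv2.imwrite("pics/s5.png",s)
E
```

```text
(no output)
```

View pics/c5.png

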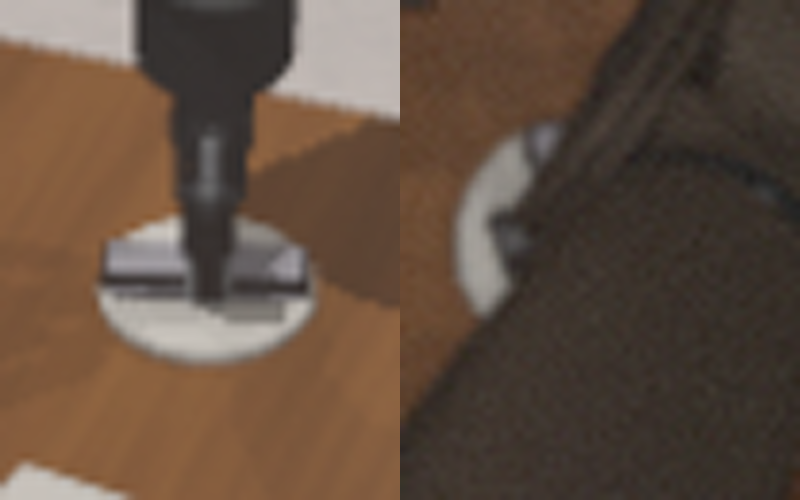

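```bash

python3 -m jog '{"travel":[[0,0,0],[0,0,0],[0,0,0],[0,0,0],[0,0,0]],"dr":[[0,0,0],[0,0,0],[0,0,0],[0,0,0],[0,0,0]],"jaw":[170,160,140,120,100]}' 20
python3 -m jog '{"travel":[[0,0,0],[0,0,0],[0,0,0]],"dr":[[0,0,0],[0,0,0],[0,0,0]],"jaw":[80,80,80]}'
python3 -m jog '{"travel":[[0,0,5],[0,0,10],[0,0,25],[0,0,35],[0,0,40]],"dr":[[0,0,0],[0,0,0],[0,0,0],[0,0,0],[0,0,0]],"jaw":[80,80,80,80,80]}'
python3 -m jog '{"travel":[[0,40,20],[0,40,10],[0,40,0],[0,40,0],[0,40,0]],"dr":[[0,0,0],[0,0,0],[0,0,0],[0,0,0],[0,0,0]],"jaw":[80,80,80,80,80]}'
```

```text
time: 12.0
eef_pos: [0.5645, -0.3026, 0.0341]
tcp_rot: [0.99, 0.141, -0.0, -0.0]
contact_force: [-0.8, -0.2, -0.1]
opening: 0.605
time: 12.25
eef_pos: [0.5647, -0.3026, 0.0344]
tcp_rot: [0.99, 0.141, -0.0, -0.0]
contact_force: [0.3, 0.3, -0.1]
opening: 0.688
time: 12.67
eef_pos: [0.5635, -0.3018, 0.1493]
tcp_rot: [0.99, 0.141, -0.001, -0.001]
contact_force: [1.3, -1.4, 0.3]
opening: 0.688
time: 13.08
eef_pos: [0.5648, -0.1039, 0.1801]
tcp_rot: [0.99, 0.141, 0.001, 0.001]
contact_force: [-0.1, 0.2, -0.2]
opening: 0.686
```

```bash

python3 -m jog '{"travel":[[-4,37,0],[-4,37,0],[-4,37,0],[-5,37,0],[-5,37,0]],"dr":[[0,0,-1],[0,0,-1],[0,0,-1],[0,0,-1],[0,0,-1]],"jaw":[60,60,60,60,60]}' | tail -1
python3 -m jog '{"travel":[[-4,37,0],[-5,35,0],[0,0,-20],[0,0,-20],[0,0,-15]],"dr":[[0,0,-1],[0,0,-1],[0,0,0],[0,0,0],[0,0,0]],"jaw":[60,60,60,60,60]}' | tail -1
python3 -m jog '{"travel":[[0,0,0],[0,0,0],[0,0,0],[0,0,0],[0,0,0]],"dr":[[0,0,0],[0,0,0],[0,0,0],[0,0,0],[0,0,0]],"jaw":[60,60,60,60,60]}'
python3 - <<'E'
from h import *
s=read_camera("side")[:,:,::-1];t=read_camera("top")[:,:,::-1]
cv2.imwrite("pics/s6.png",s);cv2.imwrite("pics/t6.png",t)
o=np.zeros((500,800,3),np.uint8);o[:,:480]=crop(s,250,140,346,240,5)
o[:320,480:]=crop(t,425,120,489,184,5)
cv2.imwrite("pics/c6.png",o)
st=get_state();p=st["eef_pos"];print(p,st["tcp_rot"])
E
```

```text
opening: 0.767
opening: 0.766
time: 14.33
eef_pos: [0.5347, 0.1515, 0.1248]
tcp_rot: [0.997, 0.08, 0.001, -0.0]
contact_force: [0.1, 0.5, 0.1]
opening: 0.766
[0.53429768 0.15152848 0.12415865] [ 9.96775369e-01  8.02375964e-02  8.89321472e-04 -3.41307125e-05]
```

View pics/c6.png

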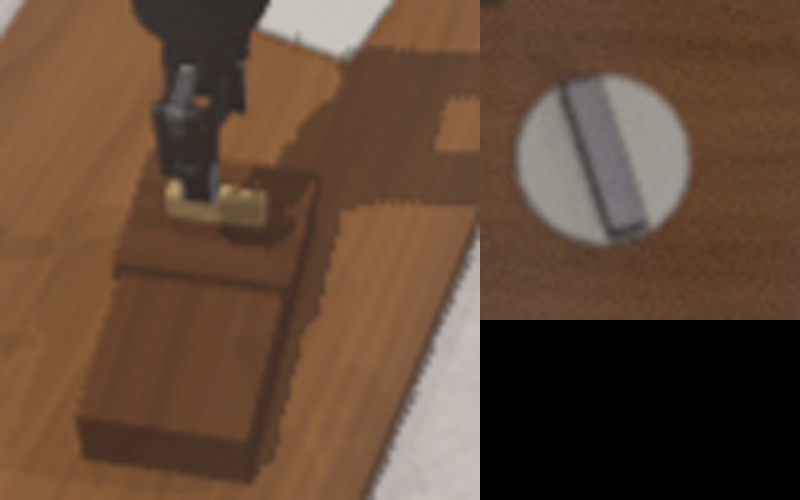

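```bash
python3 - <<'E'
from h import *
a=np.radians(9.3);x=np.array([np.cos(a),np.sin(a),0]);y=np.array([-np.sin(a),np.cos(a),0])
g=np.array([.534,.1545,.088])
f=lambda X:((proj("side",X)-[250,140])*5).round(0)
for i,j,k in((1,1,1),(1,1,-1),(-1,1,1),(-1,1,-1),(-1,-1,1),(1,-1,1)): print(i,j,k,f(g+i*.03*x+j*.007*y+k*.011*np.array([0,0,1])))
print("lid front edge",f(g+.054*x+.046*y-[0,0,.011]),f(g-.054*x+.046*y-[0,0,.011]))
E
```

```text
1 1 1 [165. 192.]
1 1 -1 [168. 216.]
-1 1 1 [264. 206.]
-1 1 -1 [266. 230.]
-1 -1 1 [269. 188.]
1 -1 1 [171. 175.]
lid front edge [113. 261.] [292. 286.]
```

```bash

python3 -m jog '{"travel":[[0,2,-12],[0,1,-12],[0,0,-10],[0,0,-6],[0,0,0]],"dr":[[0,0,0],[0,0,0],[0,0,0],[0,0,0],[0,0,0]],"jaw":[60,60,60,60,60]}'
python3 -m jog '{"travel":[[0,0,0],[0,0,0],[0,0,0],[0,0,0]],"dr":[[0,0,0],[0,0,0],[0,0,0],[0,0,0]],"jaw":[60,60,60,60]}'
```

```text
time: 14.85
eef_pos: [0.5317, 0.1544, 0.0801]
tcp_rot: [0.997, 0.08, -0.003, 0.0]
contact_force: [-0.7, -0.1, -0.5]
opening: 0.766
time: 15.18
eef_pos: [0.5342, 0.1547, 0.0838]
tcp_rot: [0.997, 0.08, 0.001, -0.0]
contact_force: [0.3, -0.8, 0.1]
opening: 0.763
```

```bash

python3 -m jog '{"travel":[[0,0,0],[0,0,0],[0,0,0],[0,0,0],[0,0,0]],"dr":[[0,0,0],[0,0,0],[0,0,0],[0,0,0],[0,0,0]],"jaw":[120,180,255,255,255]}' 30
python3 -m jog '{"travel":[[0,0,0],[0,0,0],[0,0,0],[0,0,0]],"dr":[[0,0,0],[0,0,0],[0,0,0],[0,0,0]],"jaw":[255,255,255,255]}'
```

```text
time: 15.6
eef_pos: [0.5337, 0.1546, 0.0834]
tcp_rot: [0.997, 0.081, 0.0, 0.0]
contact_force: [-1.3, -0.4, 1.6]
opening: 0.154
time: 15.93
eef_pos: [0.5337, 0.1546, 0.0834]
tcp_rot: [0.997, 0.081, 0.0, 0.0]
contact_force: [-0.9, -0.1, 2.6]
opening: 0.151
```

```bash

python3 -m jog '{"travel":[[-0.8,5,0],[-1.6,10,0],[-1.6,10,0],[-1.6,10,0],[-0.8,5,0]],"dr":[[0,0,0],[0,0,0],[0,0,0],[0,0,0],[0,0,0]],"jaw":[255,255,255,255,255]}'
python3 -m jog '{"travel":[[-1.6,10,0],[-1.6,10,0],[-1.6,9,0],[0,0,0],[0,0,0]],"dr":[[0,0,0],[0,0,0],[0,0,0],[0,0,0],[0,0,0]],"jaw":[255,255,255,255,255]}'
```

```text
time: 16.35
eef_pos: [0.5268, 0.1964, 0.0833]
tcp_rot: [0.997, 0.081, -0.0, -0.0]
contact_force: [-3.5, -2.5, 4.9]
opening: 0.155
time: 16.77
eef_pos: [0.522, 0.2252, 0.0833]
tcp_rot: [0.997, 0.081, -0.0, -0.001]
contact_force: [-3.8, 1.2, 5.6]
opening: 0.152
```

```bash

python3 -m jog '{"travel":[[-0.5,2,0],[-0.3,2,0],[0,0,0],[0,0,0]],"dr":[[0,0,0],[0,0,0],[0,0,0],[0,0,0]],"jaw":[255,255,255,255]}'
python3 -m jog '{"travel":[[-0.5,2,0],[-0.3,1,0],[0,0,0],[0,0,0]],"dr":[[0,0,0],[0,0,0],[0,0,0],[0,0,0]],"jaw":[255,255,255,255]}'
python3 -m jog '{"travel":[[-0.4,2,0],[0,0,0],[0,0,0],[0,0,0]],"dr":[[0,0,0],[0,0,0],[0,0,0],[0,0,0]],"jaw":[255,255,255,255]}'
```

```text
time: 17.1
eef_pos: [0.5215, 0.228, 0.0833]
tcp_rot: [0.997, 0.08, -0.0, -0.0]
contact_force: [-2.5, -0.9, 4.9]
opening: 0.154
time: 17.43
eef_pos: [0.5213, 0.2295, 0.0833]
tcp_rot: [0.997, 0.081, 0.0, 0.001]
contact_force: [-1.1, -5.1, 5.8]
opening: 0.155
time: 17.77
eef_pos: [0.5212, 0.2295, 0.0833]
tcp_rot: [0.997, 0.081, 0.0, 0.003]
contact_force: [-0.2, -11.7, 5.5]
opening: 0.156
```

```bash

python3 -m jog '{"travel":[[0,0,0],[0,0,0],[0,0,0],[0,0,0],[0,0,0]],"dr":[[0,0,0],[0,0,0],[0,0,0],[0,0,0],[0,0,0]],"jaw":[200,170,140,110,80]}' 20
python3 -m jog '{"travel":[[0,0,0],[0,0,0],[0,0,5],[0,0,15],[0,0,25]],"dr":[[0,0,0],[0,0,0],[0,0,0],[0,0,0],[0,0,0]],"jaw":[80,80,80,80,80]}'
python3 -m jog '{"travel":[[0,0,40],[0,-30,25],[0,-40,0],[0,-40,0],[0,-40,0]],"dr":[[0,0,0],[0,0,0],[0,0,0],[0,0,0],[0,0,0]],"jaw":[80,80,80,80,80]}'
python3 -m jog '{"travel":[[0,-40,0],[0,-40,0],[0,0,0],[0,0,0],[0,0,0]],"dr":[[0,0,0],[0,0,0],[0,0,0],[0,0,0],[0,0,0]],"jaw":[80,80,80,80,80]}'
python3 - <<'E'
from h import *
s=read_camera("side")[:,:,::-1];t=read_camera("top")[:,:,::-1]
cv2.imwrite("pics/s7.png",s);cv2.imwrite("pics/t7.png",t)
o=np.zeros((500,800,3),np.uint8);o[:,:480]=crop(s,250,140,346,240,5)
o[:320,480:]=crop(t,245,125,309,189,5); o[320:,480:]=crop(t,410,125,474,161,5)
cv2.imwrite("pics/c7.png",o)
E
```

```text
time: 18.18
eef_pos: [0.5203, 0.233, 0.0827]
tcp_rot: [0.997, 0.08, -0.0, -0.0]
contact_force: [-0.3, 0.6, 0.9]
opening: 0.682
time: 18.6
eef_pos: [0.5183, 0.2321, 0.1259]
tcp_rot: [0.997, 0.08, -0.003, 0.0]
contact_force: [-0.1, 0.5, 0.4]
opening: 0.683
time: 19.02
eef_pos: [0.5207, 0.0815, 0.1948]
tcp_rot: [0.997, 0.081, 0.001, 0.0]
contact_force: [1.0, -0.0, -0.4]
opening: 0.686
time: 19.43
eef_pos: [0.5205, 0.0028, 0.1934]
tcp_rot: [0.997, 0.08, 0.0, -0.0]
contact_force: [1.4, 0.7, 0.7]
opening: 0.688
```

View pics/c7.png

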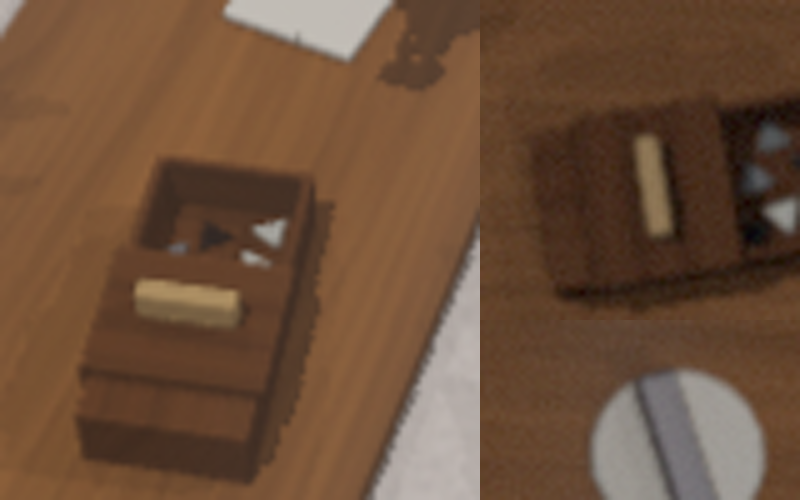

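```bash
python3 - <<'E'
from h import *
r=[]
for f,(x0,y0,x1,y1) in(("top0",(290,140,325,180)),("t7",(265,145,300,182))):
    q=cv2.imread(f"pics/{f}.png")[y0:y1,x0:x1].astype(int); m=((q[...,2]>110)&(q[...,2]-q[...,0]>25)).astype(np.uint8)
    c=max(cv2.findContours(m,0,1)[0],key=cv2.contourArea);r.append(plane("top",np.array(cv2.minAreaRect(c)[0])+[x0,y0],.099))
print(r,np.linalg.norm(r[1]-r[0]))
sign_off(); print(get_state()["time"])
E
```

```text
[array([0.53589067, 0.1541502 , 0.099     ]), array([0.52360626, 0.22964486, 0.099     ])] 0.07648758323743647
the job is handed in; nothing more can be done
the job is handed in; nothing more can be done
```

The harmonica is set down flat in the middle of the round coaster, and after that I slid the pick box lid open to its end stop. The job was handed in at about 19.5 s of the 48 s allowed.

- **Harmonica:** I gripped the bare steel one across its width and lowered it until it touched the coaster, at about 5 N, before opening the jaws. In the top view after release it sits within about 1 mm of the coaster's centre. The last picture shows it still there.
- **Lid:** The arm stopped moving after about 76 mm while the push force rose to about 12 N, which I took as the end stop. The top camera measured 76.5 mm of lid travel after release. Both fit a lid that started about 4 mm open, within the stated 0 to 6 mm, but I could not read the joint directly. The picks are visible in the open box.
- **Robot:** The arm is clear of everything, and the highest force reading I saw was about 13 N.
- **Disagreements:** The two cameras differed by 3 to 5 mm on the harmonica and coaster positions. I averaged them and, just before lowering, shifted 3.5 mm after a side-camera check. No check failed.

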